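Shim the rocking bench scale

TASK

The bench scale rocks because its rust-brown corner foot is seized too short. Slide the orange wedge along the bench, thin end first, under that foot, and push it in until the wedge is tight and the scale stands level and firm on all four corners. Use only your fingertips to push: pick nothing up, do not shove or lift the scale, and leave the other things on the bench where they are.

Things in the scene. Friction and masses are not known exactly. Their poses are not given: they have to be found in the camera images.
- scale: Loose bench scale, 3 kg: grey housing 200 x 200 mm, steel pan 206 mm square (top 83 mm up), low console on its -x side (to x = -164 mm). Screw feet at x, y = +-125 mm. It leans 1.5 to 3 degrees onto the short foot at x = +125, y = -125 mm. Origin: middle in plan, level with the tips of the three good feet (bench height when level). Level means z vertical.
- ear (a point): Centre of the underside of the corner ear that carries the seized foot, 32 mm above the bench when level. Ears are discs 46 mm across, 12 mm thick, at all four corners, reaching 148 mm from the scale's centre in x and y; knurled knobs (25 mm across, black, rust-brown on the seized foot) stand on them, tops 61 to 70 mm above the bench.
- foot_tip (a point): Lowest point of the seized foot's domed grey rubber pad (20 mm radius), which must come to stand on the wedge. It starts on the bench with about 1 N on it. The wedge can be slid in along the scale's +y. Its thin end meets the dome with a bump of up to 7 N, then pushes easily (1 to 3 N) until the opposite foot lands; from there the push rises steeply: 7 to 10 N makes it tight, 14 N slides the scale.
- opposite_foot (a point): Tip of the good foot diagonally opposite the seized one. It hangs in the air at the start, about as high as the seized foot is short, and stands on the bench when the scale is level.
- seized_foot (a joint): How much shorter the seized foot is than the other three, in m (0.005 to 0.009): the wedge thickness needed under it. It does not turn or move.
- wedge: Loose wedge of speckled orange plastic, 50 to 85 g, 120 x 45 mm, flat underside; its top slopes 1 in 6 from 21.5 mm at the upright thick end (x = -60 mm) to 1.5 mm at the thin end (x = +60 mm). Origin: centre of its underside, x to the thin end, z up. Starts with its thin end 25 to 60 mm from the seized foot, up to 30 mm out of line and 0.3 rad askew. Friction about 0.6: it stays put under the foot.
- jar: Bystander: closed jar with green body and black lid, 62 mm across, 85 mm tall. Origin: centre of its underside.
- scraper: Bystander: steel scraper with a blue handle, 250 mm long, 65 mm wide at the blade, 20 mm high, lying along its x axis (blade at +x). Origin: middle of its length, at bench level.
- disc: Bystander: white speckled pressed-plastic disc, 90 mm across, 9 mm thick, lying flat. Origin: centre of its underside.
Things that resemble listed ones, but are neither listed nor needed, are in the scene too. Several things have the shape of the wedge; the one meant has the colours described above.

How it is judged (in metres and radians):
At the end, for the whole second after the job is handed in: The seized foot stands on the wedge slope (within 19 mm of its centre line); the wedge lies flat and tight (at least 2 N on it); the scale is level within 0.43 degrees and within 20 mm of its place; all at rest; jar, scraper and disc within 20 mm of where they were (angle between scale's own z axis and vertical below 0.0075 rad and contact force between wedge and scale above 2 N and y of foot_tip in the frame of wedge between -0.019 and 0.019 m and x of foot_tip in the frame of wedge between -0.02 and 0.06 m and height (world z) of wedge below 0.005 m and angle between wedge's own z axis and vertical below 0.05 rad and distance of each of scale, jar, scraper, disc from where it was at the start of the episode below 0.02 m and linear speed of wedge below 0.005 m/s and angular speed of scale below 0.03 rad/s); the robot touches nothing.
It fails at once if the wedge is lifted off the bench or tipped (height (world z) of wedge above 0.012 m or angle between wedge's own z axis and vertical above 0.25 rad).
It fails at once if the scale is lifted or tipped (height (world z) of scale above 0.012 m or angle between scale's own z axis and vertical above 0.09 rad).
It fails at once if the scale is shoved out of place (20 mm) (distance of scale from where it was at the start of the episode above 0.02 m).
It fails at once if the jar, the scraper or the disc is moved (20 mm) (distance of any of jar, scraper, disc from where it was at the start of the episode above 0.02 m).
It also fails if it takes over 64 s, if anything falls off the work surface, if the arm or the gripper's body presses on something with over 40 N, if the wrist force passes 120 N, or if a joint passes its speed limit or range.

ROBOT

A 6-joint arm with a two-finger parallel gripper is mounted at the origin on the work surface. World frame = base frame: x ahead of the robot, y to its left, z up, the work surface at z = 0. Lengths are in mm, angles in rad, forces in N, time in s.
With the tool pointing down it reaches from about 300 to 775 mm from the base axis. Payload 14.6 kg.
Tool frame: the origin (TCP) lies on the centre line of the jaws, within the pads' length; the fingertips stand 19 mm ahead of it and the grasp point (between the pads) is the TCP (bot.tip_reach is the distance from the TCP to the fingertips, in mm); z points along the fingers, y is the line along which they close (so a half turn about z gives the same grasp; the last joint's range is limited). The gripper opens to 85 mm and grips with 20 to 120 N. Pads are 22 mm wide; open, the fingers measure 114 mm over their backs; the gripper's body (76 mm by 85 mm) begins 54 mm behind the grasp point. The pads swing forward as they close: fully open they stand 13 mm farther back than shut.
Start: joints at [-1.177, 0.3, 1.521, -0, 1.321, -0.067], TCP at [244.557, -492.627, 214.081] pointing down, gripper open.
Joint ranges: [-3.03, 3.03], [-0.79, 2.21], [0.23, 2.52], [-1.04, 4.18], [0, 3.07], [-2.55, 2.55]. Speed limits (rad/s): [2.22, 2.22, 2.57, 3.14, 3.14, 3.14].

INTERFACE

Orientations are given as a unit quaternion [w, x, y, z].
In Python, from rig import bot gives the robot as it stands. Calls block until the motion is done:
- bot.move_to(position, orientation): joint-space move of the TCP to a pose.
- bot.servo_line(position, attitude=None, speed=150, until_force=None): straight line of the TCP; attitude=None keeps the orientation; speed is the mean speed in mm/s. With until_force (N) it stops when the force on the tool has changed by that much, and returns True; else False.
- bot.move_joints(angles): joint-space move.
- bot.move_gripper(opening, grip_force=None): finger opening in mm; grip_force is the grip in N (None keeps the last); returns when the fingers have stopped.
- bot.dwell(seconds).
- bot.ik(position, orientation): joint angles nearest the present ones, or None.
- bot.read_state(): the state.
- bot.read_camera(name): name is "scene" or "top"; returns a dict with "image" (480x640x3 uint8, blue, green, red), "depth" (480x640 float32, mm along the optical axis (not along the pixel's ray), 0 where there is no reading), "fovy" (degrees; the focal length in pixels is half the picture's height over the tangent of half this angle, whatever the lens; pixels are square), "cx", "cy" (the principal point, pixels), "eye" and "attitude" of the camera in the world. Camera axes: x right, y down, z forward; pixel columns grow to the right and rows downward; lengths in mm; the calibration is good to about 2 mm. A picture is of the moment at which its call begins.
A pose or a line that the arm cannot do raises bot.MotionError and nothing moves.
- bot.finish_job(): hands the job in; it is judged then, once.
The state is a dict: "clock": time; "joint_positions": joint angles; "qvel": joint speeds; "effort": joint torques, N m; "ee_pos": TCP position; "tool_rot": TCP orientation; "ft_force": force on the tool from outside, world axes, zero at the start; "moment": the same for the moment, N m; "grip_width": finger opening in mm; "grip_force": force on a finger pad.
Only numpy, scipy, OpenCV 4.12 (cv2) and the standard library are available. Lean on these libraries where they do the work, as an engineer would, in place of code of your own. Each camera call takes 0.05 s, during which the arm holds its last target. There are 200 camera calls.

## Working session

There is one attempt and no reset: what is moved stays moved. The work goes in short steps, each a Python script; the robot and the scene stay as the last script left them, time stands still between calls to the robot, and variables do not carry over. Pictures are saved under pics/ and viewed, at most 10 in all, crops included, and the job is handed in when it is done.

```bash
ls; mkdir -p pics
cat > h.py <<'E'
import numpy as np, cv2
from rig import bot
from scipy.spatial.transform import Rotation as R
def cam(n):
    c=bot.read_camera(n); q=c["attitude"]; c["R"]=R.from_quat([q[1],q[2],q[3],q[0]]).as_matrix()
    c["f"]=240/np.tan(np.radians(c["fovy"])/2); return c
def ray(c,u,v): return c["R"]@np.array([(u-c["cx"])/c["f"],(v-c["cy"])/c["f"],1])
def dep(c,u,v): 
    return np.array(c["eye"])+ray(c,u,v)*c["depth"][int(round(v)),int(round(u))]
def atz(c,u,v,z):
    r=ray(c,u,v); e=np.array(c["eye"]); return e+r*(z-e[2])/r[2]
def proj(c,p):
    q=c["R"].T@(np.array(p)-np.array(c["eye"])); return q[:2]/q[2]*c["f"]+[c["cx"],c["cy"]]
def save(n,im): cv2.imwrite("pics/"+n,im)
E
python3 - <<'E'
from h import *
for n in("top","scene"):
    c=cam(n); save(n+"1.png",c["image"]); print(n,c["eye"],c["attitude"],c["fovy"],c["cx"],c["cy"])
print(bot.read_state())
E
```

```text
pics
top [ 407.62981716    4.19013323 1139.95870437] [ 0.03536468 -0.69843787  0.71323202 -0.04726484] 47.65088526150198 323.7466198771239 247.1350026181132
scene [1030.22958559  444.8889571   811.96563298] [-0.14247708  0.36131216  0.86540582 -0.3165858 ] 56.789591722235606 322.5082316012485 242.3394337971602
{'clock': 0.1, 'joint_positions': array([-1.17661155e+00,  3.00426729e-01,  1.52152981e+00,  1.79058395e-05,
        1.32068570e+00, -6.66024464e-02]), 'qvel': array([ 2.28612021e-04, -1.35098337e-03, -1.92255921e-03, -9.36675501e-04,
        7.94801045e-04, -7.71778621e-05]), 'effort': array([-3.30037656e-04, -5.44380534e+01, -3.62376630e+01, -1.33827684e-04,
        2.98973275e-03,  1.54966028e-05]), 'ee_pos': array([ 244.4719613 , -492.42569221,  213.56735031]), 'tool_rot': array([-5.19183417e-04,  9.73576958e-01,  2.28358560e-01, -7.70155168e-05]), 'ft_force': array([ 0.00235776, -0.16600593, -0.66947367]), 'moment': array([-0.02510624,  0.03875399,  0.0034894 ]), 'grip_force': 0.0, 'grip_width': 85.45804288141356}
```

View pics/top1.png

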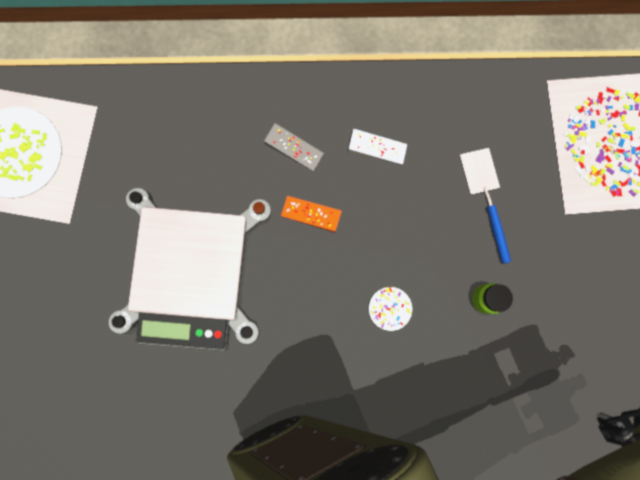

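View pics/scene1.png

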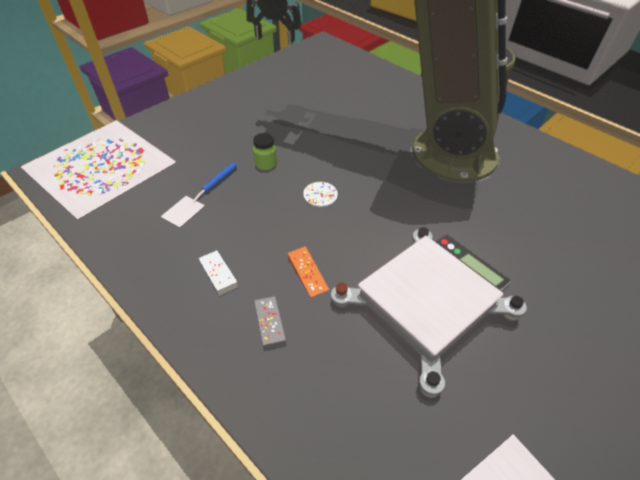

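The top view shows three wedge shapes: orange speckled (311,213), white (378,146) and grey (293,146). Orange is the one described. The rust knob is at (259,209), the other knobs at (137,197), (119,321) and (246,332), the jar at (492,298), the disc at (391,308) and the scraper at (487,205). I'll confirm the wedge in a crop and use depth to find the thin end.

Run:
```python
from h import *
np.set_printoptions(precision=1,suppress=True)
c=cam("top"); im=c["image"]
save("crop1.png",cv2.resize(im[170:250,230:360],None,fx=6,fy=6,interpolation=cv2.INTER_CUBIC))
hsv=cv2.cvtColor(im,cv2.COLOR_BGR2HSV)
m=cv2.inRange(hsv,(5,150,120),(20,255,255)); m[:, :270]=0; m[:,360:]=0; m[:180]=0;m[250:]=0
m=cv2.morphologyEx(m,cv2.MORPH_CLOSE,np.ones((7,7)))
v,u=np.nonzero(m); P=np.array([dep(c,a,b) for a,b in zip(u,v)])
box=cv2.boxPoints(cv2.minAreaRect(np.c_[u,v].astype(np.float32)));print("box",box)
A=np.c_[P[:,:2],np.ones(len(P))]; k=np.linalg.lstsq(A,P[:,2],rcond=None)[0]; print("grad",k,np.hypot(*k[:2]),"zrange",np.percentile(P[:,2],[2,98]))
r=cv2.minAreaRect(P[:,:2].astype(np.float32)); print(r, cv2.boxPoints(r),P.mean(0))
for n,(a,b) in dict(rust=(259,209),k1=(137,197),k2=(119,321),k3=(246,332),panTL=(143,209),panTR=(244,217),panBL=(130,309),panBR=(236,319),disc=(391,308)).items(): print(n,dep(c,a,b), atz(c,a,b,65))
```

```text
box [[280.1 216.2]
 [286.3 194.5]
 [341.4 210.2]
 [335.2 231.9]]
grad [  -2.2    0.5 1369.1] 2.2693370863292897 zrange [-1.7 22.4]
((531.4756469726562, 32.973960876464844), (122.48765563964844, 222.84959411621094), 74.28913116455078) [[407.6   4.2]
 [622.2 -56.2]
 [655.3  61.8]
 [440.8 122.1]] [611.7   9.1  14.3]
rust [613.6 113.   63.1] [613.3 112.8  65. ]
k1 [643.4 358.1  59.8] [642.3 356.4  65. ]
k2 [396.8 386.8  65.4] [396.8 386.9  65. ]
k3 [369.9 140.5  61.3] [370. 140.  65.]
panTL [614.  338.2  83.4] [617.6 344.1  65. ]
panTR [596.3 141.9  72.3] [597.6 142.8  65. ]
panBL [419.3 358.2  88.3] [419.6 366.   65. ]
panBR [395.4 162.6  43.3] [395.6 159.4  65. ]
disc [ 410.5 -152.9    8.9] [ 410.4 -145.1   65. ]
```

View pics/crop1.png

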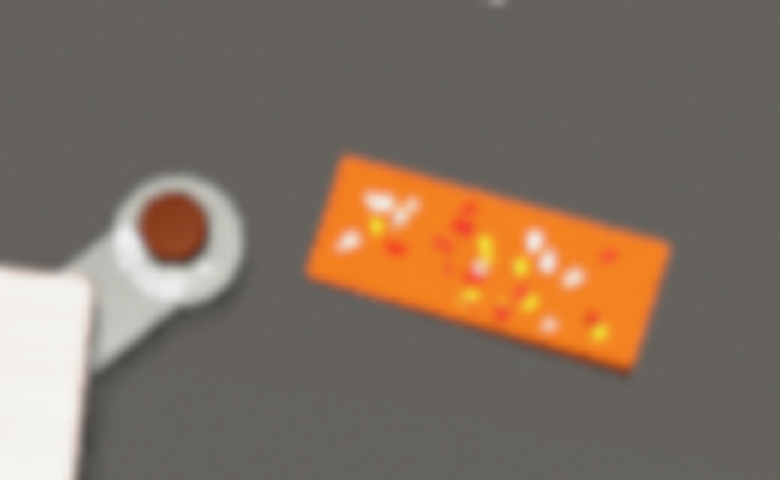

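```bash
cat >> h.py <<'E'
def wedge(c,thin,thick):
    a=[atz(c,*p,1.5)[:2] for p in thin]; b=[atz(c,*p,21.5)[:2] for p in thick]
    t=(a[0]+a[1])/2; k=(b[0]+b[1])/2; d=t-k
    return t,k,np.linalg.norm(d),np.linalg.norm(a[0]-a[1]),np.linalg.norm(b[0]-b[1]),np.arctan2(d[1],d[0])
def down(psi): # tool z down, tool x at heading psi
    return np.array([0,np.cos(psi/2),np.sin(psi/2),0])
E
python3 - <<'E'
from h import *
np.set_printoptions(precision=3,suppress=True)
c=cam("top")
t,k,*r=wedge(c,[(287.5,195.7),(280.8,215.8)],[(341.8,210.5),(335.3,231.8)]); print(t,k,r)
print("ear",atz(c,260,210,37), atz(c,260,210,30))
yw=np.pi/2-0.112
for psi in(yw,yw-np.pi,yw+.16):
    for p in ((600,-60,24),(613,40,24)): print(psi,bot.ik(p,down(psi)))
print(bot.tip_reach)
E
```

```text
[631.463  65.751] [592.784 -48.18 ] [np.float64(120.31766773983975), np.float64(45.61538974224316), np.float64(47.04417604575278), np.float64(1.2435105869413414)]
ear [616.49  113.567  37.   ] [617.816 114.262  30.   ]
1.4587963267948965 [-0.16   0.628  1.52  -0.     0.994 -0.048]
1.4587963267948965 [ 0.006  0.649  1.484 -0.     1.009  0.118]
-1.6827963267948967 None
-1.6827963267948967 None
1.6187963267948964 [-0.16   0.628  1.52  -0.     0.994 -0.208]
1.6187963267948964 [ 0.006  0.649  1.484 -0.     1.009 -0.042]
19.0
```

The wedge measures 120 x 46 mm, as it should. It is 0.215 rad askew with its thick end nearly in line. I'll close the fingers, find the bench by touch, then nudge the thin half toward -x to turn the wedge into line.

```bash
cat >> h.py <<'E'
H=np.pi/2-0.112; D=np.array([np.cos(H),np.sin(H)]); N=np.array([D[1],-D[0]]); F=np.array([615.,113.])
def pt(s,n,z): return np.r_[F+s*D+n*N,z]   # s along push line (0 at foot), n to the right
E
python3 - <<'E'
from h import *
np.set_printoptions(precision=2,suppress=True)
bot.move_gripper(0)
s=(np.array([605.9,32.6])-F)@D
print(s,pt(s,62,22))
bot.move_to(pt(s,62,110),down(H))
bot.servo_line(pt(s,62,40),speed=120)
hit=bot.servo_line(pt(s,62,14),speed=20,until_force=2)
z=bot.read_state()["ee_pos"]; print(hit,z)
zt=z[2]+2
bot.servo_line(pt(s,62,zt),speed=30)
print(bot.read_state()["ee_pos"])
bot.servo_line(pt(s,38,zt),speed=60)
bot.servo_line(pt(s,70,zt),speed=150)
bot.servo_line(pt(s,70,110),speed=200)
bot.move_to(pt(s-190,0,130),down(H))
c=cam("top"); save("t2.png",cv2.resize(c["image"][160:260,220:360],None,fx=5.7,fy=5.7,interpolation=cv2.INTER_CUBIC))
st=bot.read_state();print(st["clock"],st["ee_pos"])
E
```

```text
-80.91332863720147 [667.57  25.66  22.  ]
False [667.67  25.66  14.18]
[667.71  25.68  16.49]
8.2167 [ 585.27 -154.87  129.38]
```

View pics/t2.png

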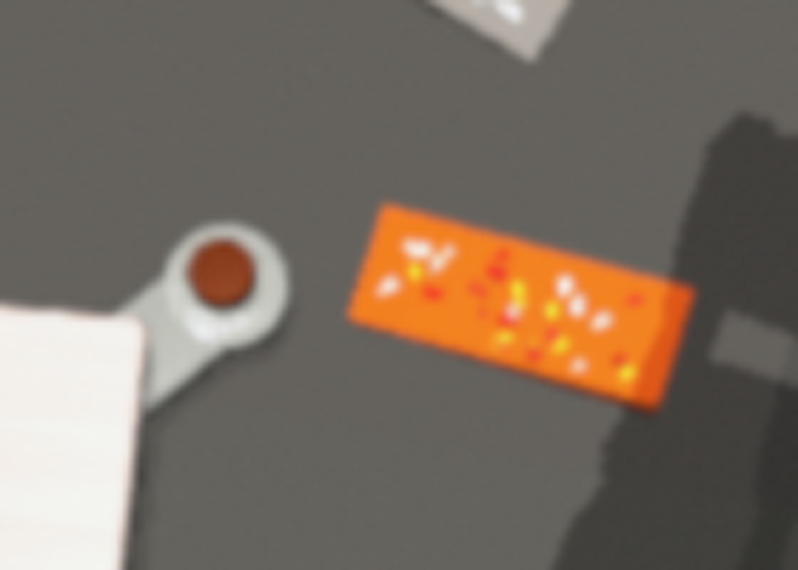

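The wedge has not moved: its thin corners are still at (287,196) and (281,216). The tips probably passed over it, so I'll check the gripper and the force signal.

Run:
```python
from h import *
np.set_printoptions(precision=2,suppress=True)
st=bot.read_state(); print(st["grip_width"],st["ft_force"],bot.tip_reach)
bot.move_gripper(0,20); st=bot.read_state(); print(st["grip_width"],st["grip_force"],bot.tip_reach,st["clock"])
bot.servo_line(pt(-190-81,0,40),speed=150)
for z in(25,20,16,13,11,9):
    h=bot.servo_line(pt(-271,0,z),speed=20,until_force=2.5); s=bot.read_state(); print(z,h,s["ee_pos"][2],s["ft_force"])
    if h: break
c=cam("scene"); a,b=proj(c,s["ee_pos"]).astype(int); print(a,b)
i=c["image"][max(b-60,0):b+60,max(a-80,0):a+80]; save("s3.png",cv2.resize(i,None,fx=4.5,fy=4.5))
```

```text
0.11459143020326079 [ 0.26 -0.11  0.03] 19.0
0.15048358740223464 0.0 19.0 8.4333
25 False 25.095519238036086 [-0.94 -0.84 -0.57]
20 False 19.81406844060646 [-0.36  0.21 -0.28]
16 False 15.836685159839673 [ 0.49  0.01 -0.27]
13 False 12.856518941900056 [ 1.33 -0.89 -0.5 ]
11 False 10.868431738219275 [-0.01  0.01  0.59]
9 False 8.854245929936305 [-0.27 -0.95  0.51]
268 226
```

View pics/s3.png

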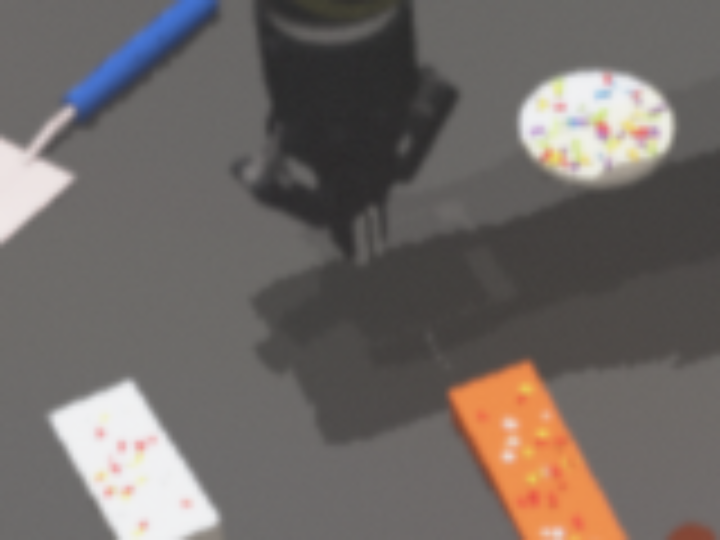

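The closed tips appear at about (269,224), very near the projected TCP, so they do not reach 19 mm ahead of it. I'll keep descending gently until they touch.

Run:
```python
from h import *
np.set_printoptions(precision=2,suppress=True)
for z in(7.5,6,4.5,3,1.5,0,-2,-4,-6,-8,-10,-12,-14,-16,-18,-20):
    h=bot.servo_line(pt(-271,0,z),speed=15,until_force=3); s=bot.read_state(); print(z,h,s["ee_pos"],s["ft_force"])
    if h or s["ee_pos"][2]-z>1.2: break
print(s["clock"])
c=cam("scene"); a,b=proj(c,s["ee_pos"]).astype(int); print(a,b)
i=c["image"][b-40:b+40,a-50:a+50]; save("s4.png",cv2.resize(i,None,fx=7,fy=7,interpolation=cv2.INTER_CUBIC))
```

```text
7.5 False [ 584.65 -156.28    7.39] [0.18 0.57 0.07]
6 False [ 584.64 -156.26    5.87] [0.43 0.14 0.46]
4.5 False [ 584.65 -156.28    4.36] [ 0.18  0.49 -0.21]
3 False [ 584.68 -156.25    2.91] [-0.41 -0.05  0.07]
1.5 False [ 584.66 -156.3     1.41] [-0.37 -0.62 -0.7 ]
0 False [ 584.64 -156.28   -0.1 ] [-0.45  0.14 -0.21]
-2 False [ 584.63 -156.29   -2.13] [-0.29  0.42  0.5 ]
-4 False [ 584.65 -156.28   -4.12] [-0.8  -0.23 -0.01]
-6 False [ 584.62 -156.28   -6.13] [-0.27  0.9  -0.52]
-8 False [ 584.64 -156.29   -8.12] [-0.28 -0.66 -0.24]
-10 False [ 584.67 -156.3   -10.11] [ 0.04  0.42 -0.04]
-12 False [ 584.64 -156.27  -12.13] [ 0.   -0.29 -0.13]
-14 False [ 584.63 -156.29  -14.12] [-1.12  0.66 -0.35]
-16 False [ 584.63 -156.28  -16.13] [-0.87 -0.46 -0.48]
-18 True [ 585.04 -156.41  -17.12] [-1.45  0.99  7.29]
15.6583
268 233
```

View pics/s4.png

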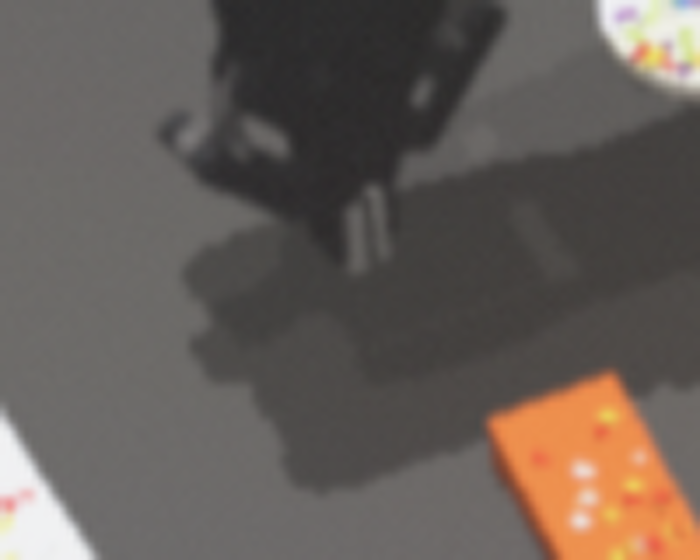

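Run:
```python
from h import *
np.set_printoptions(precision=1,suppress=True)
s=bot.read_state(); print(s["ee_pos"],s["tool_rot"],s["ft_force"],s["joint_positions"])
c=cam("scene")
for u,v in((268,231),(270,230),(272,227),(268,226),(269,222)): print(u,v,dep(c,u,v),atz(c,u,v,0))
c=cam("top"); 
for p in ((585,-156,0),(585,-156,80)): print("top",proj(c,p))
save("t5.png",cv2.resize(c["image"][160:300,330:490],None,fx=4.2,fy=4.2,interpolation=cv2.INTER_CUBIC))
```

```text
[ 585.  -156.4  -17.1] [0.  0.7 0.7 0. ] [-2.  -0.5  7.5] [-0.3  0.7  1.5  0.   0.9 -0.2]
268 231 [ 591.3 -149.9    1.8] [ 590.4 -151.2    0. ]
270 230 [ 588.  -145.8    6.1] [ 584.7 -150.3    0. ]
272 227 [ 583.8 -142.2   16.4] [ 574.6 -154.3    0. ]
268 226 [ 591.6 -147.3   22.1] [ 579.4 -163.8    0. ]
269 222 [ 588.7 -145.5   35.3] [ 568.6 -172.4    0. ]
top [388.9 225.4]
top [394.3 219.1]
```

View pics/t5.png

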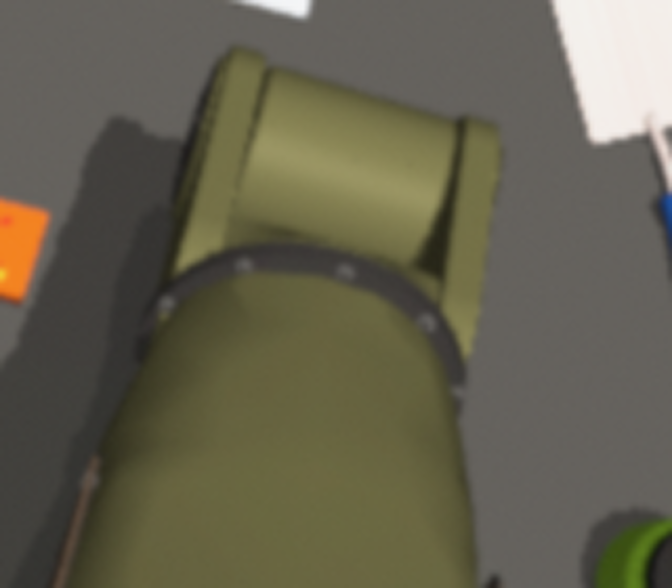

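In xy the tips are where reported. In z they touch the bench at TCP z ≈ -16.6, so I'll set heights from that touch and repeat the nudge at the right height.

```bash
cat >> h.py <<'E'
Z0=-16.6
def find():
    c=cam("top"); hsv=cv2.cvtColor(c["image"],cv2.COLOR_BGR2HSV)
    m=cv2.inRange(hsv,(5,150,70),(20,255,255)); w=np.zeros_like(m); w[180:260,240:400]=255; m&=w
    m=cv2.morphologyEx(m,cv2.MORPH_CLOSE,np.ones((7,7))); m=cv2.morphologyEx(m,cv2.MORPH_OPEN,np.ones((5,5)))
    v,u=np.nonzero(m); b=cv2.boxPoints(cv2.minAreaRect(np.c_[u,v].astype(np.float32))); b=b[np.argsort(b[:,0])]
    t,k,L,w1,w2,a=wedge(c,b[:2],b[2:])
    rel=lambda p:((p-F)@D,(p-F)@N)
    print("thin s,n",np.round(rel(t),1),"thick",np.round(rel(k),1),"L,w",round(L,1),round(w1,1),round(w2,1),"yaw err",round(a-H,3),"clock",bot.read_state()["clock"])
E
python3 - <<'E'
from h import *
s=-81
z=bot.read_state()["ee_pos"]
bot.servo_line([z[0],z[1],60],speed=200)
find()
bot.move_to(pt(s,62,60),down(H))
bot.servo_line(pt(s,62,Z0+2),speed=80)
bot.servo_line(pt(s,35,Z0+2),speed=60)
find()
bot.servo_line(pt(s,66,Z0+2),speed=150)
bot.servo_line(pt(s,66,60),speed=200)
bot.move_to(pt(s-170,0,60),down(H))
find()
E
```

```text
thin s,n [15.6 29. ] thick [-163.2   -2.6] L,w 181.6 50.2 49.2 yaw err -0.175 clock 16.4
thin s,n [16.5  8.3] thick [-166.6    7.8] L,w 183.2 24.3 23.9 yaw err -0.003 clock 18.95
thin s,n [17.2  7.7] thick [-166.5   -3.9] L,w 184.1 50.2 49.3 yaw err -0.063 clock 20.6417
```

```bash
sed -i 's/    v,u=np.nonzero(m); b=cv2/    n_,l,st_,_=cv2.connectedComponentsWithStats(m); m=l==1+np.argmax(st_[1:,4]); v,u=np.nonzero(m); b=cv2/' h.py
python3 - <<'E'
from h import *
find()
E
```

```text
thin s,n [-45.1   8.1] thick [-166.2   -4.4] L,w 121.8 49.9 49.0 yaw err -0.103 clock 20.6917
```

Run:
```python
from h import *
s=-81
bot.move_to(pt(s,56,60),down(H))
bot.servo_line(pt(s,50,Z0+2),speed=80)
bot.servo_line(pt(s,28,Z0+2),speed=60)
bot.servo_line(pt(s,56,Z0+2),speed=150)
bot.servo_line(pt(s,56,60),speed=200)
bot.move_gripper(26)
bot.move_to(pt(s-170,0,60),down(H))
find()
print(bot.read_state()["grip_width"])
```

```text
thin s,n [-46.9  -3.9] thick [-167.5   -3.3] L,w 120.6 49.7 48.9 yaw err 0.005 clock 25.0667
25.898591081353793
```

The wedge is in line now (yaw error 0.005 rad, n ≈ -3.6 mm). Next I'll push the thick end with both tips, in steps with force feedback.

```bash
cat >> h.py <<'E'
def fpush(n=4):
    f=[]
    for _ in range(n): f.append(-bot.read_state()["ft_force"][:2]@D); bot.dwell(0.01)
    return float(np.mean(f))
E
python3 - <<'E'
from h import *
n=-3.5; z=Z0+4
bot.move_to(pt(-195,n,40),down(H))
bot.servo_line(pt(-195,n,z),speed=100)
b=fpush(); print("base",b)
bot.servo_line(pt(-146,n,z),speed=60,until_force=6)
print(bot.read_state()["ee_pos"],fpush()-b)
find()
log=[]
s=-146
while s<-80:
    s+=2 if s<-118 else 0.7
    bot.servo_line(pt(s,n,z),speed=20)
    f=fpush()-b; a=(bot.read_state()["ee_pos"][:2]-F)@D; log.append((round(s,1),round(a,1),round(f,1)))
    if f>(9.5 if s<-120 else 7.0): break
    if bot.read_state()["clock"]>50: break
print(log,bot.read_state()["clock"],bot.read_state()["ft_force"])
E
```

```text
base 0.05243903695463046
[595.15210518 -31.88848591 -12.66379985] 0.0024511718243241318
thin s,n [-13.6  -3.8] thick [-77.6  -5.1] L,w 64.0 46.8 46.0 yaw err -0.02 clock 27.175
[(-144, np.float64(-144.0), -0.0), (-142, np.float64(-141.9), 0.6), (-140, np.float64(-139.9), -0.2), (-138, np.float64(-137.9), 0.1), (-136, np.float64(-135.9), -0.2), (-134, np.float64(-133.9), -0.7), (-132, np.float64(-131.9), -0.3), (-130, np.float64(-129.8), 0.0), (-128, np.float64(-127.9), 0.2), (-126, np.float64(-125.8), -0.1), (-124, np.float64(-123.9), 0.1), (-122, np.float64(-121.8), -0.1), (-120, np.float64(-119.8), 0.1), (-118, np.float64(-117.9), -0.0), (-117.3, np.float64(-117.3), 0.1), (-116.6, np.float64(-116.6), 0.7), (-115.9, np.float64(-115.9), 1.5), (-115.2, np.float64(-115.1), 1.1), (-114.5, np.float64(-114.4), 0.5), (-113.8, np.float64(-113.7), 0.6), (-113.1, np.float64(-113.0), 0.4), (-112.4, np.float64(-112.3), 0.8), (-111.7, np.float64(-111.6), 0.9), (-111.0, np.float64(-110.9), 0.3), (-110.3, np.float64(-110.2), 0.9), (-109.6, np.float64(-109.6), 0.7), (-108.9, np.float64(-108.8), 0.7
[... 296 characters left out ...]
loat64(-102.5), 1.2), (-101.9, np.float64(-101.8), 0.4), (-101.2, np.float64(-101.1), 1.1), (-100.5, np.float64(-100.4), 0.7), (-99.8, np.float64(-99.7), 0.9), (-99.1, np.float64(-99.0), 0.3), (-98.4, np.float64(-98.3), 0.6), (-97.7, np.float64(-97.6), 0.9), (-97.0, np.float64(-96.9), 0.6), (-96.3, np.float64(-96.2), 1.0), (-95.6, np.float64(-95.6), 0.3), (-94.9, np.float64(-94.8), 1.0), (-94.2, np.float64(-94.1), 0.6), (-93.5, np.float64(-93.4), 0.6), (-92.8, np.float64(-92.8), 1.4), (-92.1, np.float64(-92.2), 3.7), (-91.4, np.float64(-91.5), 5.0), (-90.7, np.float64(-90.9), 5.4), (-90.0, np.float64(-90.4), 6.9), (-89.3, np.float64(-89.9), 8.5)] 42.7583 [-1.48960895 -8.65866086  1.16460085]
```

The force rose to 8.5 N after the opposite foot landed at s ≈ -92.5, which is in the tight range. I'll back off and check.

Run:
```python
from h import *
np.set_printoptions(precision=2,suppress=True)
n=-3.5
bot.servo_line(pt(-97,n,Z0+4),speed=60)
bot.servo_line(pt(-160,n,Z0+6),speed=150)
bot.servo_line(pt(-160,n,100),speed=200)
bot.move_to(pt(-300,-60,130),down(H))
find()
c=cam("top")
P=np.array([dep(c,u,v) for u in range(150,232,2) for v in range(222,306,2)]); P=P[(P[:,2]>60)&(P[:,2]<100)]
k=np.linalg.lstsq(np.c_[P[:,:2],np.ones(len(P))],P[:,2],rcond=None)[0]; print("pan tilt",k[:2],P[:,2].mean())
c=cam("scene"); save("s6.png",cv2.resize(c["image"][220:400,260:540],None,fx=2.8,fy=2.8,interpolation=cv2.INTER_CUBIC))
```

```text
thin s,n [ 1.  -3.1] thick [-80.1  -3.8] L,w 81.1 48.2 47.4 yaw err -0.009 clock 45.0167
pan tilt [-0. -0.] 82.35533163054859
```

View pics/s6.png

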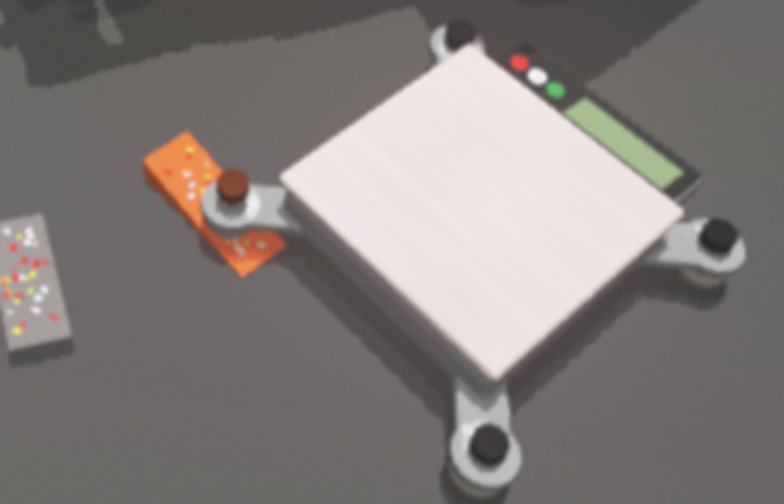

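The wedge (crop 143–285, 130–277) lies under the rust-knobbed foot. The pan's depth plane shows no measurable tilt, and the arm is clear of everything.

```bash
python3 -c "
from rig import bot
print(bot.finish_job())"
```

```text
the job is handed in; nothing more can be done
None
```

The job is handed in: the wedge is under the seized foot after an 8.5 N final push, the scale measured level (no tilt in the pan's depth plane), and the arm was clear; the verdict was not reported back.

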